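Hold a bag-flap template flush on the sloped tracing stand

ROBOT

A 6-joint arm with a two-finger parallel gripper is mounted at the origin on the work surface. World frame = base frame: x ahead of the robot, y to its left, z up, the work surface at z = 0. Lengths are in mm, angles in degrees, forces in N, time in s.
With the tool pointing down it reaches from about 400 to 925 mm from the base axis. Payload 3.4 kg.
Tool frame: the origin (TCP) lies midway between the tips of the shut fingers; the grasp point (between the pads) lies 19 mm behind it; z points along the fingers, y is the line along which they close (so a half turn about z gives the same grasp; the last joint's range is limited). The gripper opens to 85 mm and grips with 20 to 120 N. Pads are 22 mm wide; open, the fingers measure 114 mm over their backs; the gripper's body (76 mm by 85 mm) begins 54 mm behind the grasp point. The pads swing forward as they close: fully open they stand 13 mm farther back than shut.
Start: joints at [-4.211, 17.578, 86.31, -0, 76.112, -4.211], TCP at [575.005, -0.025, 231.305] pointing down, gripper open.
Joint ranges: [-179.03, 179.03], [-60, 130.46], [8.19, 133.38], [-81.62, 261.62], [5.75, 156.47], [-153.77, 153.77]. Speed limits (degrees/s): [147.25, 147.25, 180, 180, 180, 180].

INTERFACE

Orientations are given as [roll, pitch, yaw] about the fixed x, y, z axes, in that order (R = Rz(yaw) Ry(pitch) Rx(roll)).
In Python, from bench import robot gives the robot as it stands.
- The arm moves only by the tool play_rows, never from a script. Its argument "motion" is a list of rows, each a list of 3 entries, a list of its own where there are three numbers: the shift along the tool's x, y, z in cm, then the turn, a rotation vector about the tool's x, y, z in degrees, then the gripper's target within -1 to 1 (fully open at 1, half-way at 0, shut at -1). A call has 1 to 8 rows; each row shifts and turns the commanded pose from where the row before left it, along the tool's axes as they then stand; what a row does not reach is not made up. A row lasts 1/12 s, in which the tool goes at most 41.7 mm and 7.16 degrees, less where a joint would pass 70% of its speed; a pose out of reach is approached as far as the arm can. A call is refused whole if a number of a shift passes 4.17 or a number of a turn 7.16, either way. A call with a gripper value outside its range is refused whole. The fingers move at their own pace and stop on an object; the grip force is fixed at half the most. Time passes only in rows, so rows that do not move let the fingers close. It gives the time, the measured TCP pose, the force, the opening and the grip force at its end, in the units of the state.
- robot.read_state(): the state, without advancing time (a new reading comes with each control period).
- robot.read_camera(name): name is "scene" or "side" or "wrist"; returns a dict with "image" (384x512x3 uint8, red, green, blue), "mtx" (3x3 intrinsics, pixels), "R" (3x3) and "t" (3): a world point X has camera coordinates R X + t; the wrist camera has in their place "mount" (4x4, takes a point from camera to tool coordinates, whose origin is the TCP and whose axes are the flange's). Camera axes: x right, y down, z forward; pixel columns grow to the right and rows downward; lengths in mm; the calibration is good to about 2 mm. A picture is of the moment at which its call begins: read the wrist's pose just before it. There is no depth.
- robot.close_job(): hands the job in; it is judged then, once.
The state is a dict: "clock": time; "joint_pos": joint angles; "joint_velocities": joint speeds; "effort": joint torques, N m; "ee_pos": TCP position; "ee_rot": TCP orientation; "ft_force": force on the tool from outside, world axes, zero at the start; "moment": the same for the moment, N m; "finger_gap": finger opening in mm; "grasp_force": force on a finger pad.
Only numpy, scipy, OpenCV 4.12 (cv2) and the standard library are available. Lean on these libraries where they do the work, as an engineer would, in place of code of your own. Each camera call takes 0.05 s, during which the arm holds its last target. There are 200 camera calls.

TASK

Slide the size guide on the tilted tracing stand all the way to its left end stop (left as seen from the stand's low edge), so that it clears the paper sheet. Then pick up the wooden flap template by its batten handle, lay it on the sheet, centred and straight with its rounded end pointing up the slope, tilting it until it sits flush on the sloping deck. Finish while still gripping the handle and pressing the template lightly against the deck, so that I can trace round it; do not let go, and do not disturb the other things on the bench.

Things in the scene. Friction and masses are not known exactly. Their poses are not given: they have to be found in the camera images.
- sheet (a point): Centre of the white paper sheet (130 mm in x by 150 mm in y) on the tracing stand's sloping deck, on its surface. x points up the slope, y to the left along the deck (seen from the low edge, which is nearest the robot), z out of the surface. The slope differs each time (about 12 to 27 degrees), is clamped and does not give.
- guide (a joint): How far the size guide has been slid, in m: 0 = right end, 0.145 = left end stop, where it must go. It moves along +y of sheet, takes about 3 N to slide and stays where left. At 0.145 its bar's middle is 135 mm to the left of the sheet's centre; at the start (0 to 0.04) it lies across the sheet.
- guide_grip (a point): Centre of the size guide's black grip block: 16 mm wide (y), 26 mm (x), 34 mm high (z), axes as sheet; the centre is 27 mm above the deck, 62 mm down-slope of the sheet's centre, and moves with the guide. The block stands on the low end of the guide's aluminium bar, 14 mm wide, 10 mm high, 138 mm long up the slope.
- handle (a point): Centre of the batten handle on the loose template (130 to 250 g), over the template's middle: a dark wooden batten 50 mm long (x), 14 mm thick (y), 36 mm high (z), on an 8 mm plywood plate. This point is 26 mm above the plate's underside and 18 mm below the batten's top. At the start the template lies flat on the table, handle up (z up).
- round_end (a point): Extreme point of the template's rounded end, 50 mm from the handle's centre along the template's +x, 4 mm above its underside; axes as those of handle.
- template: The template: plate 100 mm (x) by 100 mm (y) by 8 mm, straight at its -x end, half-round (radius 50 mm) at its +x end. Origin at the centre of its underside, beneath the handle; axes as handle.
- deck: The flat plywood deck, 160 mm (x) by 264 mm (y); origin on its hinge, mid low edge, 35 mm above the table, 6 mm below the deck's surface; sheet centre is at x 85, y -20 mm. Axes as sheet. Its fixed base is 180 x 290 mm. Just outside each side stands an aluminium upright, 36 mm deep, 6 mm thick, top 119 mm above the table, about 110 to 145 mm up-slope of the low edge.
- inkpad: Bystander: black ink pad tray, 75 x 110 x 20 mm; leave alone. Origin at the centre of its underside.
- ink: Bystander: black ink bottle with yellow cap, 42 mm across, 130 mm high, upright; leave alone. Origin at the centre of its underside.
- weight: Bystander: round wooden paper weight, 84 mm across, 30 mm high; leave alone. Origin at the centre of its underside.
There are look-alikes about, which are no part of the job. Leave any green, purple or yellow look-alike of the template alone.

How it is judged:
By the outcome, as a careful person would: the job done as asked, in the order asked, and still so for the second after the job is handed in, while the arm keeps its last pose, push and grip.
It also fails if it takes over 51 s, if anything falls off the work surface, if the arm or the gripper's body presses on something with over 40 N, if the wrist force passes 120 N, or if a joint passes its speed limit or range.

## Working session

There is one attempt and no reset: what is moved stays moved. The work goes in short steps, Python scripts to look and compute and a tool call to move; the robot and the scene stay as the last step left them, time stands still between calls to the robot, and variables do not carry over. Pictures are saved under pics/ and viewed, at most 10 in all, crops included, and the job is handed in when it is done.

Besides the shell and the picture viewer there is one more tool, called after "Emit:" as name(argument=value, ...), one argument or row to a line, values as JSON. play_rows: Moves the arm, as the interface text tells. Its arguments: {"type":"object","properties":{"motion":{"type":"array","items":{"type":"array"}}},"required":["motion"]}

```bash
ls; mkdir -p pics; python3 - <<'E'
from bench import robot
import cv2,numpy as np
s=robot.read_state();print(s)
for n in("scene","side","wrist"):
    c=robot.read_camera(n);cv2.imwrite(f"pics/{n}0.png",c["image"][:,:,::-1])
    np.savez(f"{n}0.npz",**{k:v for k,v in c.items()})
    print(n,[ (k,np.round(c[k],3).tolist()) for k in c if k!="image"])
E
```

```text
pics
{'clock': 0.0, 'joint_pos': array([-4.21068100e+00,  1.76224549e+01,  8.63820838e+01,  3.83825134e-04,
        7.61117723e+01, -4.21220183e+00]), 'joint_velocities': array([-0.04334829,  0.05616863,  0.01118895, -0.07280873,  0.0436013 ,
       -0.00369376]), 'effort': array([-2.40806599e-03, -4.57556927e+01, -2.51919490e+01, -3.95127336e-04,
        1.32516641e-02, -2.41733758e-06]), 'ee_pos': array([5.74313724e+02, 3.40295934e-02, 2.30390990e+02]), 'ee_rot': array([-1.79884031e+02, -8.91451466e-03,  9.00014193e+01]), 'ft_force': array([-0.20742751, -0.86019761,  0.22539557]), 'moment': array([-0.03704987, -0.00665116, -0.05290554]), 'grasp_force': 0.0, 'finger_gap': 85.41951419985081}
scene [('mtx', [[445.962, 0.0, 257.492], [0.0, 445.962, 193.501], [0.0, 0.0, 1.0]]), ('R', [[-0.702, 0.713, -0.001], [0.494, 0.485, -0.722], [-0.514, -0.507, -0.692]]), ('t', [406.872, -269.242, 1231.207])]
side [('mtx', [[451.876, 0.0, 255.241], [0.0, 451.876, 188.562], [0.0, 0.0, 1.0]]), ('R', [[0.693, -0.721, -0.018], [-0.376, -0.34, -0.862], [0.615, 0.604, -0.506]]), ('t', [-386.345, 290.787, 698.991])]
wrist [('mtx', [[299.729, 0.0, 260.21], [0.0, 299.729, 193.253], [0.0, 0.0, 1.0]]), ('mount', [[0.0, -0.945, -0.326, 84.57], [1.0, -0.0, 0.001, 0.449], [-0.001, -0.326, 0.945, -143.235], [0.0, 0.0, 0.0, 1.0]])]
```

View pics/scene0.png

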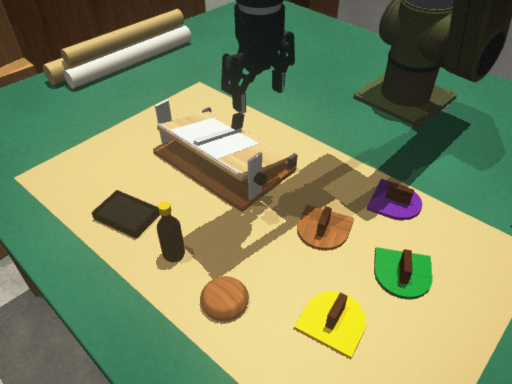

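View pics/side0.png

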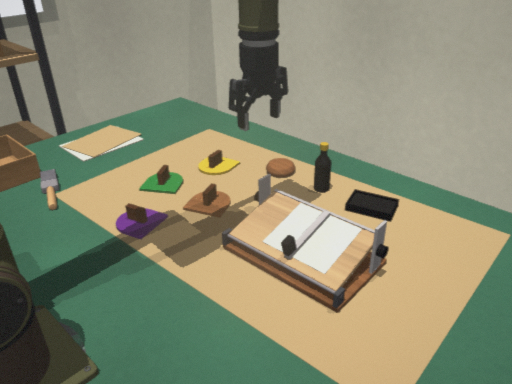

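Scene view: wooden template at (325,227). Look-alikes are purple (396,200), green (404,270) and yellow (333,321), and the wooden weight at (225,298) is round with no handle. I choose the brown wooden one, side pixel (208,203). The stand is at scene (215,145) and side (305,240), with the black guide grip at side (288,244). Next I take enlarged crops to measure.

```bash
python3 - <<'E'
import cv2
a=cv2.imread("pics/scene0.png")[90:270,145:365];cv2.imwrite("pics/c1.png",cv2.resize(a,None,fx=3.3,fy=3.3,interpolation=cv2.INTER_CUBIC)) 
a=cv2.imread("pics/side0.png")[165:305,175:405];cv2.imwrite("pics/c2.png",cv2.resize(a,None,fx=3.4,fy=3.4,interpolation=cv2.INTER_CUBIC))
E
```

```text
(no output)
```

View pics/c1.png

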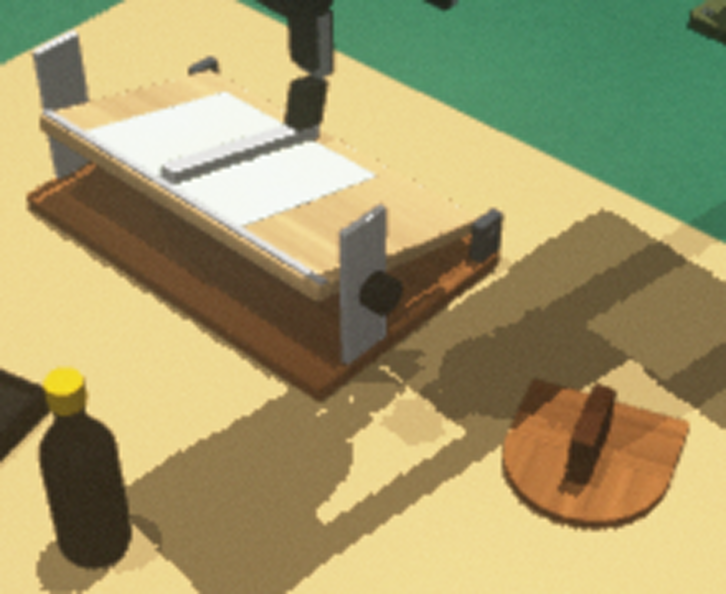

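View pics/c2.png

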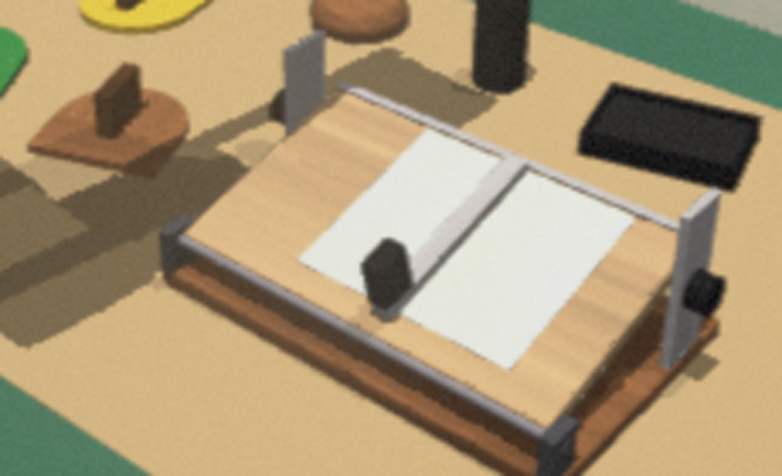

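```bash
cat > h.py <<'E'
import numpy as np
from scipy.optimize import least_squares
from scipy.spatial.transform import Rotation as Ro
cam={n:dict(np.load(f"{n}0.npz")) for n in("scene","side")}
def proj(n,X):
    c=cam[n];p=(X@c["R"].T+c["t"])@c["mtx"].T;return p[:,:2]/p[:,2:]
off={"scene":(3.3,145,90),"side":(3.4,175,165)}
def px(n,P):
    s,a,b=off[n];return (np.array(P,float)+.5)/s-.5+[a,b]
def rot(yaw,tilt=0): return Ro.from_euler("z",yaw,degrees=True)*Ro.from_euler("y",-tilt,degrees=True)
def sheetpose(p): # hinge x,y,yaw,tilt
    R=rot(p[2],p[3]);return np.array([p[0],p[1],35])+R.apply([85,-20,6]),R
def fit(f,obs,p0):
    s=least_squares(f,p0,loss="soft_l1",x_scale=[10,10,3,3][:len(p0)]);return s.x,s.fun
E
python3 - <<'E'
from h import *
C=np.array([[65,75,0],[65,-75,0],[-65,75,0],[-65,-75,0]],float)
o={"scene":px("scene",[(240,224),(88,130),(373,175),(228,93)]),"side":px("side",[(430,128),(633,216),(300,260),(510,368)])}
def f(p):
    c,R=sheetpose(p);return np.concatenate([(proj(n,c+R.apply(C))-o[n]).ravel() for n in o])
best=min((fit(f,o,[600,0,y,20]) for y in(-40,0,40)),key=lambda r:(r[1]**2).sum())
p,r=best;print("stand",p.round(1),r.round(1));c,R=sheetpose(p);print("sheet",c.round(1))
# guide: search offset using grip top centre in both views
g={"side":px("side",[(388,252)]),"scene":px("scene",[(306,80)])}
def fg(q): return np.concatenate([(proj(n,(c+R.apply([-62,q[0],44]))[None])-g[n]).ravel() for n in g])
s=least_squares(fg,[0.]);print("grip y in sheet",s.x,s.fun.round(1),"joint",s.x+10, (c+R.apply([-62,s.x[0],27])).round(1))
T=np.array([[-50,50,8],[-50,-50,8],[0,0,44]],float)
o2={"scene":px("scene",[(688,425),(535,380),(594,415)]),"side":px("side",[(28,148),(155,173),(117.5,83)])}
def ft(p): return np.concatenate([(proj(n,np.array([p[0],p[1],0])+rot(p[2]).apply(T))-o2[n]).ravel() for n in o2])
p,r=min((fit(ft,o2,[600,200,y]) for y in(-60,0,60,120)),key=lambda r:(r[1]**2).sum());print("templ",p.round(1),r.round(1))
E
```

```text
stand [ 461.1 -153.4    2.    14.3] [-0.2  0.3 -1.1 -0.2  0.9  0.1 -1.  -0.6 -0.7 -0.3  0.9  0.1 -0.7 -0.2
 -0.5  0.4]
sheet [ 542.7 -170.5   61.8]
grip y in sheet [3.03760784] [-0.5  0.6  0.2 -1. ] joint [13.03760784] [ 475.9 -169.8   72.7]
templ [548.9 146.6  22.2] [ 0.5 -0.8 -1.1 -0.7 -0.5 -0.3 -0.4 -1.9 -0.6 -1.4 -0.  -1.8]
```

```bash
cat >> h.py <<'E'
YAW,TILT=2.0,14.3
SH,SR=sheetpose([461.1,-153.4,YAW,TILT])
def tooldown(R): # tool x = frame x, tool z = -frame z
    return R*Ro.from_euler("x",180,degrees=True)
def plan(goal,Rg,n,grip,state=None):
    "print n rows from the measured pose to the goal, straight, even"
    from bench import robot
    s=state or robot.read_state();p=s["ee_pos"];R=Ro.from_euler("xyz",s["ee_rot"],degrees=True)
    w=(R.inv()*Rg).as_rotvec();st=(np.array(goal)-p)/n
    rows=[]
    for i in range(n):
        Ri=R*Ro.from_rotvec(w*i/n)
        rows.append([(Ri.inv().apply(st)/10).round(2).tolist(),np.degrees(w/n).round(2).tolist(),grip])
    print("at",p.round(1),"->",np.round(goal,1),"turn",np.degrees(w).round(1),"F",s["ft_force"].round(1),"gap",round(s["finger_gap"],1))
    for r in rows: print(r)
def onsheet(x,y,z): return SH+SR.apply([x,y,z])
E
python3 -c "
from h import *
plan(onsheet(-58,3,100),tooldown(SR),15,1)"
```

```text
at [574.5   0.  230.6] -> [ 461.7 -170.4  144.4] turn [-11.1  11.4  87.5] F [-0.2  0.4 -0.4] gap 85.5
[[-1.14, -0.75, 0.58], [-0.74, 0.76, 5.83], 1]
[[-1.21, -0.64, 0.55], [-0.74, 0.76, 5.83], 1]
[[-1.28, -0.52, 0.53], [-0.74, 0.76, 5.83], 1]
[[-1.33, -0.39, 0.5], [-0.74, 0.76, 5.83], 1]
[[-1.37, -0.26, 0.48], [-0.74, 0.76, 5.83], 1]
[[-1.4, -0.13, 0.46], [-0.74, 0.76, 5.83], 1]
[[-1.41, 0.01, 0.44], [-0.74, 0.76, 5.83], 1]
[[-1.41, 0.15, 0.42], [-0.74, 0.76, 5.83], 1]
[[-1.39, 0.29, 0.41], [-0.74, 0.76, 5.83], 1]
[[-1.36, 0.42, 0.39], [-0.74, 0.76, 5.83], 1]
[[-1.32, 0.55, 0.38], [-0.74, 0.76, 5.83], 1]
[[-1.26, 0.68, 0.37], [-0.74, 0.76, 5.83], 1]
[[-1.19, 0.8, 0.37], [-0.74, 0.76, 5.83], 1]
[[-1.11, 0.91, 0.36], [-0.74, 0.76, 5.83], 1]
[[-1.01, 1.02, 0.36], [-0.74, 0.76, 5.83], 1]
```

Emit:
play_rows(
  motion=[
    [[-1.1,-0.8,0.6],[-0.7,0.8,5.8],1],
    [[-1.2,-0.6,0.5],[-0.7,0.8,5.8],1],
    [[-1.3,-0.5,0.5],[-0.7,0.8,5.8],1],
    [[-1.3,-0.4,0.5],[-0.7,0.8,5.8],1],
    [[-1.4,-0.3,0.5],[-0.7,0.8,5.8],1],
    [[-1.4,-0.1,0.5],[-0.7,0.8,5.8],1],
    [[-1.4,0,0.4],[-0.7,0.8,5.8],1],
    [[-1.4,0.1,0.4],[-0.7,0.8,5.8],1],
  ],
)

```text
clock: 0.82
ee_pos: [513.8, -90.6, 185.2]
ee_rot: [177.5, -7.9, 43.4]
ft_force: [-0.7, 0.1, 0.1]
finger_gap: 85.3
grasp_force: 0.0
```

Emit:
play_rows(
  motion=[
    [[-1.4,0.3,0.4],[-0.7,0.8,5.8],1],
    [[-1.4,0.4,0.4],[-0.7,0.8,5.8],1],
    [[-1.3,0.6,0.4],[-0.7,0.8,5.8],1],
    [[-1.3,0.7,0.4],[-0.7,0.8,5.8],1],
    [[-1.2,0.8,0.4],[-0.7,0.8,5.8],1],
    [[-1.1,0.9,0.4],[-0.7,0.8,5.8],1],
    [[-1.0,1.0,0.4],[-0.7,0.8,5.8],1],
    [[0,0,0],[0,0,0],1],
  ],
)

```text
clock: 1.48
ee_pos: [459.5, -170.2, 141.6]
ee_rot: [-179.2, -14.2, 2.1]
ft_force: [-0.7, 0.3, -0.3]
finger_gap: 85.2
grasp_force: 0.0
```

```bash
cat > look.py <<'E'
import sys,cv2,numpy as np
from bench import robot
s=robot.read_state();c=robot.read_camera("wrist");n=sys.argv[1]
cv2.imwrite(f"pics/{n}.png",c["image"][:,:,::-1]);np.savez(f"{n}.npz",p=s["ee_pos"],r=s["ee_rot"],mtx=c["mtx"],mount=c["mount"])
E
cat >> h.py <<'E'
def wcam(n):
    d=np.load(f"{n}.npz");M=d["mount"];R=Ro.from_euler("xyz",d["r"],degrees=True).as_matrix()
    Rc=R@M[:3,:3];tc=d["p"]+R@M[:3,3];cam[n]=dict(mtx=d["mtx"],R=Rc.T,t=-Rc.T@tc)
E
python3 look.py w1; python3 -c "
from h import *
plan(onsheet(-58,3,14),tooldown(SR),6,1)
wcam('w1')
g=[[x,y,0] for x in(65,-65) for y in(75,-75)]+[[-62,3,44]]
print(proj('w1',SH+SR.apply(g)).round(0).tolist())"
```

```text
at [ 460.8 -170.   142.3] -> [ 482.9 -169.6   61. ] turn [-0.8  0.   0.4] F [-0.5  0.6 -1.7] gap 85.6
[[0.02, 0.03, 1.4], [-0.14, 0.0, 0.06], 1]
[[0.02, 0.02, 1.4], [-0.14, 0.0, 0.06], 1]
[[0.02, 0.02, 1.4], [-0.14, 0.0, 0.06], 1]
[[0.02, 0.02, 1.4], [-0.14, 0.0, 0.06], 1]
[[0.02, 0.01, 1.4], [-0.14, 0.0, 0.06], 1]
[[0.02, 0.01, 1.4], [-0.14, 0.0, 0.06], 1]
[[163.0, 29.0], [373.0, 29.0], [179.0, 199.0], [354.0, 201.0], [262.0, 217.0]]
```

View pics/w1.png

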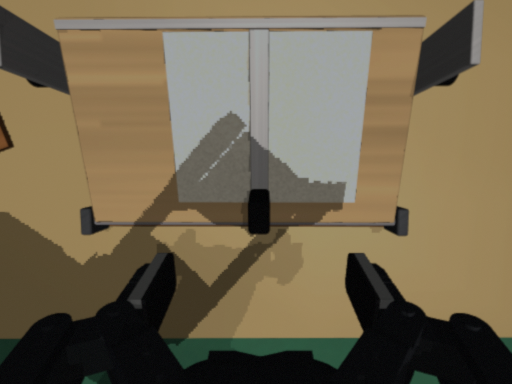

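The wrist view shows the sheet corners at (163,30), (372,30), (178,203) and (354,204), within 4 px of prediction. The grip block is centred between the open fingers at (259,210), so I go down.

Emit:
play_rows(
  motion=[
    [[0,0,1.4],[0,0,0],1],
    [[0,0,1.4],[0,0,0],1],
    [[0,0,1.4],[0,0,0],1],
    [[0,0,1.4],[0,0,0],1],
    [[0.1,0,1.4],[0,0,0],1],
    [[0,0,1.2],[0,0,0],0],
    [[0,0,0],[0,0,0],-0.5],
    [[0,0,0],[0,0,0],-1],
  ],
)

```text
clock: 2.2
ee_pos: [484.2, -167.7, 63.8]
ee_rot: [-179.3, -14.4, 2.5]
ft_force: [0.8, -0.4, 0.4]
finger_gap: 51.8
grasp_force: 0.0
```

Emit:
play_rows(
  motion=[
    [[0,0,0],[0,0,0],-1],
    [[0,0,0],[0,0,0],-1],
    [[0,0,0],[0,0,0],-1],
    [[0,0,0],[0,0,0],-1],
  ],
)

```text
clock: 2.53
ee_pos: [484.2, -168.3, 65.2]
ee_rot: [-179.4, -14.5, 2.4]
ft_force: [-0.2, 1.6, 3.7]
finger_gap: 14.8
grasp_force: 58.8
```

```bash
python3 - <<'E'
from h import *
wcam("w1")
C=np.array([[65,75,0],[65,-75,0],[-65,75,0],[-65,-75,0]],float)
o={"scene":px("scene",[(240,224),(88,130),(373,175),(228,93)]),"side":px("side",[(430,128),(633,216),(300,260),(510,368)]),"w1":np.array([(163,30),(372,30),(178,203),(354,204)],float)}
def f(p):
    c,R=sheetpose(p);return np.concatenate([(proj(n,c+R.apply(C))-o[n]).ravel() for n in o])
p,r=fit(f,o,[461,-153,2,14.3]);print("stand",p.round(1),r.round(1),sheetpose(p)[0].round(1))
from bench import robot
s=robot.read_state();print(s["ee_pos"],s["ee_rot"],s["ft_force"],SR.inv().apply(s["ee_pos"]-SH))
E
```

```text
stand [ 460.2 -153.1    2.    14.3] [ 0.2  0.2 -0.6 -0.3  1.3 -0.  -0.6 -0.7 -1.1 -0.2  0.5  0.2 -1.2 -0.1
 -0.9  0.6 -0.2  0.6  0.5  0.5  0.5 -2.7 -0.4 -2.5] [ 541.7 -170.2   61.8]
[ 484.23035011 -168.34062084   65.15100474] [-179.38475688  -14.53389334    2.42551723] [-0.18429989  1.58875859  3.74120328] [-55.6579766    4.26124301  17.63589484]
```

Emit:
play_rows(
  motion=[
    [[0,-0.5,0],[0,0,0],-1],
    [[0,-1.2,0],[0,0,0],-1],
    [[0,-1.7,0],[0,0,0],-1],
    [[0,-2.0,0],[0,0,0],-1],
    [[0,-2.0,0],[0,0,0],-1],
    [[0,-1.8,0],[0,0,0],-1],
    [[0,-1.5,0],[0,0,0],-1],
    [[0,-1.0,0],[0,0,0],-1],
  ],
)

```text
clock: 3.2
ee_pos: [479.5, -50.8, 65.3]
ee_rot: [-179.4, -14.5, 2.5]
ft_force: [4.7, -2.8, -11.6]
finger_gap: 14.5
grasp_force: 58.8
```

Emit:
play_rows(
  motion=[
    [[0,-0.6,0],[0,0,0],-1],
    [[0,-0.4,0],[0,0,0],-1],
    [[0,-0.3,0],[0,0,0],-1],
    [[0,-0.2,0],[0,0,0],-1],
    [[0,-0.2,0],[0,0,0],-1],
    [[0,0,0],[0,0,0],-1],
  ],
)

```text
clock: 3.7
ee_pos: [479.1, -37.5, 65.3]
ee_rot: [-179.7, -14.6, 2.6]
ft_force: [2.1, -20.5, -12.0]
finger_gap: 15.0
grasp_force: 59.3
```

```bash
python3 - <<'E'
from h import *
from bench import robot
s=robot.read_state();print(s["ee_pos"],s["ft_force"],s["finger_gap"],SR.inv().apply(s["ee_pos"]-SH))
E
```

```text
[479.1054811  -37.53482651  65.33174897] [  2.11286712 -20.51213864 -12.01396772] 14.979729251959302 [-56.15277499 135.16620933  17.94854089]
```

The grip is at 135 mm with 20 N of reaction, so it is at the end stop. I release and retreat.

Emit:
play_rows(
  motion=[
    [[0,0,0],[0,0,0],0.5],
    [[0,0,0],[0,0,0],0.5],
    [[0,0,0],[0,0,0],0.5],
    [[0,0,0],[0,0,0],0.5],
    [[0,0,-1.0],[0,0,0],0.5],
    [[0,0,-2.0],[0,0,0],0.5],
    [[0,0,-3.0],[0,0,0],1],
    [[0,0,-3.0],[0,0,0],1],
  ],
)

```text
clock: 4.37
ee_pos: [454.0, -35.8, 152.9]
ee_rot: [-179.3, -14.3, 2.4]
ft_force: [0.4, -0.4, 0.8]
finger_gap: 84.5
grasp_force: 0.0
```

```bash
python3 -c "
from h import *
R=rot(22.2)
plan([548.9,146.6,150]-R.apply([10,0,0]),tooldown(R),7,1)"
```

```text
at [454.  -35.8 152.9] -> [539.6 142.8 150. ] turn [  1.8 -14.3 -19.6] F [ 0.4 -0.4  0.8] gap 84.5
[[1.28, -2.49, 0.4], [0.25, -2.04, -2.8], 1]
[[1.41, -2.42, 0.36], [0.25, -2.04, -2.8], 1]
[[1.54, -2.35, 0.32], [0.25, -2.04, -2.8], 1]
[[1.66, -2.27, 0.27], [0.25, -2.04, -2.8], 1]
[[1.78, -2.19, 0.22], [0.25, -2.04, -2.8], 1]
[[1.89, -2.1, 0.17], [0.25, -2.04, -2.8], 1]
[[2.0, -2.0, 0.11], [0.25, -2.04, -2.8], 1]
```

Emit:
play_rows(
  motion=[
    [[1.3,-2.5,0.3],[0.3,-2.0,-2.8],1],
    [[1.4,-2.4,0.3],[0.3,-2.0,-2.8],1],
    [[1.5,-2.4,0.3],[0.2,-2.0,-2.8],1],
    [[1.7,-2.3,0.3],[0.3,-2.0,-2.8],1],
    [[1.8,-2.2,0.2],[0.2,-2.1,-2.8],1],
    [[1.9,-2.1,0.2],[0.3,-2.1,-2.8],1],
    [[2.0,-2.0,0.1],[0.2,-2.1,-2.8],1],
    [[0,0,0],[0,0,0],1],
  ],
)

```text
clock: 5.03
ee_pos: [545.3, 148.3, 151.9]
ee_rot: [180.0, -0.4, 22.5]
ft_force: [1.5, 0.1, 0.5]
finger_gap: 85.7
grasp_force: 0.0
```

```bash
python3 look.py w2; python3 - <<'E'
from h import *
from bench import robot
import cv2
c=robot.read_camera("side");cv2.imwrite("pics/side2.png",c["image"][:,:,::-1])
a=cv2.imread("pics/w2.png");b=c["image"][165:305,175:405,::-1]
cv2.imwrite("pics/w2s.png",np.vstack([a,cv2.resize(b,(350,213))[:, :].copy() if 0 else cv2.copyMakeBorder(cv2.resize(b,(350,213)),0,0,0,162,cv2.BORDER_CONSTANT)]))
wcam("w2");R=rot(22.2)
T=np.array([[-50,50,8],[-50,-50,8],[50,0,8],[25,0,44],[-25,0,44],[0,0,44]],float)
print(proj("w2",np.array([548.9,146.6,0])+R.apply(T)).round(0).tolist())
E
```

```text
[[215.0, 224.0], [311.0, 224.0], [264.0, 127.0], [264.0, 161.0], [263.0, 215.0], [264.0, 189.0]]
```

View pics/w2s.png

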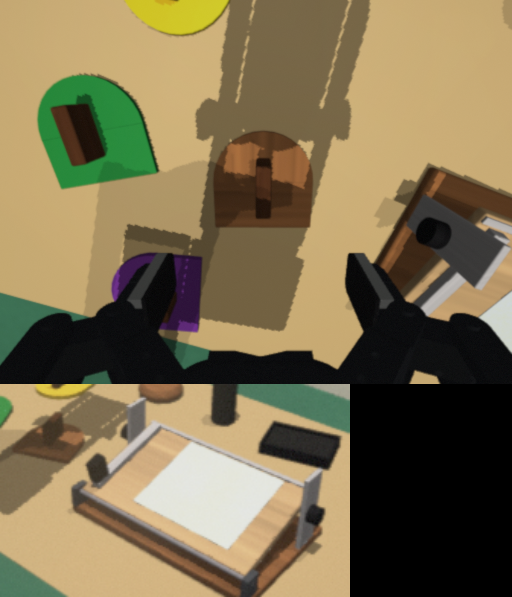

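The wooden template is centred at (263,185) with corners (215,227) and (312,227), upright in the image, so its yaw of 22.2° is confirmed. The side inset shows the guide at its left stop and the sheet clear.

```bash
python3 -c "
from h import *
R=rot(22.2)
plan([547.5,146,12],tooldown(R),8,1)"
```

```text
at [541.1 144.5 151.2] -> [547.5 146.   12. ] turn [ 0.1 -0.1  0.1] F [-1.   0.5 -0.5] gap 85.5
[[0.08, 0.01, 1.74], [0.01, -0.01, 0.02], 1]
[[0.08, 0.01, 1.74], [0.01, -0.01, 0.02], 1]
[[0.08, 0.01, 1.74], [0.01, -0.01, 0.02], 1]
[[0.08, 0.01, 1.74], [0.01, -0.01, 0.02], 1]
[[0.08, 0.01, 1.74], [0.01, -0.01, 0.02], 1]
[[0.08, 0.01, 1.74], [0.01, -0.01, 0.02], 1]
[[0.08, 0.01, 1.74], [0.01, -0.01, 0.02], 1]
[[0.08, 0.01, 1.74], [0.01, -0.01, 0.02], 1]
```

Emit:
play_rows(
  motion=[
    [[0.1,0,1.8],[0,0,0],1],
    [[0.1,0,2.4],[0,0,0],1],
    [[0.1,0,2.4],[0,0,0],1],
    [[0.1,0,2.2],[0,0,0],1],
    [[0.1,0,2.0],[0,0,0],1],
    [[0.1,0,1.5],[0,0,0],1],
    [[0,0,1.0],[0,0,0],1],
    [[0,0,0.5],[0,0,0],1],
  ],
)

```text
clock: 5.8
ee_pos: [544.7, 144.1, 12.5]
ee_rot: [179.9, 0.1, 22.1]
ft_force: [-0.1, -0.2, 0.2]
finger_gap: 85.4
grasp_force: 0.0
```

Emit:
play_rows(
  motion=[
    [[0,0,0],[0,0,0],0],
    [[0,0,0],[0,0,0],-0.5],
    [[0,0,0],[0,0,0],-1],
    [[0,0,0],[0,0,0],-1],
    [[0,0,0],[0,0,0],-1],
    [[0,0,0],[0,0,0],-1],
    [[0,0,0],[0,0,0],-1],
  ],
)

```text
clock: 6.38
ee_pos: [547.3, 145.4, 14.6]
ee_rot: [179.9, -0.2, 22.2]
ft_force: [0.1, 0.4, 5.0]
finger_gap: 12.5
grasp_force: 59.9
```

Emit:
play_rows(
  motion=[
    [[0,0,-1.0],[0,0,0],-1],
    [[0,0,-2.0],[0,0,0],-1],
    [[0,0,-2.5],[0,0,0],-1],
    [[0,0,-3.0],[0,0,0],-1],
    [[0,0,-3.0],[0,0,0],-1],
    [[0,0,-3.0],[0,0,0],-1],
    [[0,0,-2.0],[0,0,0],-1],
    [[0,0,-1.0],[0,0,0],-1],
  ],
)

```text
clock: 7.05
ee_pos: [547.4, 145.6, 192.3]
ee_rot: [179.8, -0.4, 22.2]
ft_force: [-0.2, 0.1, -2.9]
finger_gap: 13.0
grasp_force: 58.7
```

```bash
python3 -c "
from h import *
plan(onsheet(-2,0,100),tooldown(SR),16,-1)"
```

```text
at [547.4 145.6 192.3] -> [ 516.  -171.5  158.2] turn [-2.4 13.7 20.1] F [-0.2  0.1 -2.9] gap 13.0
[[-0.93, 1.76, 0.21], [-0.15, 0.86, 1.26], -1]
[[-0.9, 1.78, 0.2], [-0.15, 0.86, 1.26], -1]
[[-0.86, 1.8, 0.19], [-0.15, 0.86, 1.26], -1]
[[-0.82, 1.82, 0.19], [-0.15, 0.86, 1.26], -1]
[[-0.79, 1.83, 0.18], [-0.15, 0.86, 1.26], -1]
[[-0.75, 1.85, 0.17], [-0.15, 0.86, 1.26], -1]
[[-0.71, 1.87, 0.17], [-0.15, 0.86, 1.26], -1]
[[-0.67, 1.88, 0.16], [-0.15, 0.86, 1.26], -1]
[[-0.63, 1.89, 0.16], [-0.15, 0.86, 1.26], -1]
[[-0.59, 1.91, 0.15], [-0.15, 0.86, 1.26], -1]
[[-0.55, 1.92, 0.15], [-0.15, 0.86, 1.26], -1]
[[-0.51, 1.93, 0.15], [-0.15, 0.86, 1.26], -1]
[[-0.47, 1.94, 0.14], [-0.15, 0.86, 1.26], -1]
[[-0.43, 1.95, 0.14], [-0.15, 0.86, 1.26], -1]
[[-0.39, 1.96, 0.14], [-0.15, 0.86, 1.26], -1]
[[-0.35, 1.97, 0.14], [-0.15, 0.86, 1.26], -1]
```

Emit:
play_rows(
  motion=[
    [[-0.9,1.6,0.2],[-0.1,0.9,1.3],-1],
    [[-0.9,1.8,0.2],[-0.2,0.9,1.3],-1],
    [[-0.9,1.8,0.2],[-0.1,0.9,1.3],-1],
    [[-0.8,1.8,0.2],[-0.2,0.9,1.3],-1],
    [[-0.8,1.8,0.2],[-0.1,0.8,1.2],-1],
    [[-0.7,1.9,0.2],[-0.2,0.8,1.2],-1],
    [[-0.7,1.9,0.2],[-0.1,0.9,1.3],-1],
    [[-0.7,1.9,0.1],[-0.2,0.9,1.2],-1],
  ],
)

```text
clock: 7.72
ee_pos: [528.6, -13.2, 170.2]
ee_rot: [179.4, -7.1, 12.1]
ft_force: [-0.1, -0.4, -2.7]
finger_gap: 13.0
grasp_force: 58.8
```

Emit:
play_rows(
  motion=[
    [[-0.6,1.9,0.2],[-0.1,0.8,1.3],-1],
    [[-0.6,1.9,0.1],[-0.2,0.9,1.2],-1],
    [[-0.6,1.9,0.2],[-0.1,0.8,1.3],-1],
    [[-0.5,1.9,0.1],[-0.2,0.9,1.2],-1],
    [[-0.5,1.9,0.2],[-0.1,0.8,1.3],-1],
    [[-0.4,2.0,0.1],[-0.2,0.9,1.2],-1],
    [[-0.4,1.8,0.1],[-0.1,0.8,1.3],-1],
    [[-0.3,1.6,0.1],[-0.2,0.9,1.2],-1],
  ],
)

```text
clock: 8.38
ee_pos: [512.6, -165.9, 154.0]
ee_rot: [-179.9, -13.9, 1.9]
ft_force: [-0.4, 0.3, -2.3]
finger_gap: 13.0
grasp_force: 58.8
```

Emit:
play_rows(
  motion=[
    [[0,0,0],[0,0,0],-1],
    [[0,0,0],[0,0,0],-1],
  ],
)

```text
clock: 8.55
ee_pos: [512.6, -165.4, 154.1]
ee_rot: [-179.9, -13.9, 1.9]
ft_force: [0.3, 0.1, -3.4]
finger_gap: 12.6
grasp_force: 58.9
```

```bash
python3 look.py w3; python3 - <<'E'
from h import *
wcam("w3")
print("sheet",proj("w3",SH+SR.apply([[65,75,0],[65,-75,0]])).round(0).tolist())
d=np.load("w3.npz");R=Ro.from_euler("xyz",d["r"],degrees=True)
for off in(0,3): # template apex & straight corners if the TCP is 'off' mm down the x of its centre
    T=np.array([[50+off,0,5],[-50+off,50,5],[-50+off,-50,5],[off,-50,5],[off,50,5],[25+off,0,-31]],float) # tool axes, y flipped symmetric
    print(off,proj("w3",d["p"]+R.apply(T)).round(0).tolist())
plan(onsheet(-.7,0,22),tooldown(SR),7,-1)
E
```

```text
sheet [[171.0, 108.0], [366.0, 108.0]]
0 [[261.0, 163.0], [342.0, 322.0], [179.0, 322.0], [172.0, 250.0], [350.0, 250.0], [261.0, 241.0]]
3 [[261.0, 157.0], [343.0, 318.0], [179.0, 318.0], [171.0, 246.0], [351.0, 246.0], [261.0, 235.0]]
at [ 513.  -164.8  154.3] -> [ 536.5 -170.8   83. ] turn [-0.1  0.4 -0.1] F [ 0.1 -0.9 -3.1] gap 12.8
[[0.08, 0.1, 1.07], [-0.01, 0.05, -0.01], -1]
[[0.08, 0.1, 1.07], [-0.01, 0.05, -0.01], -1]
[[0.08, 0.1, 1.07], [-0.01, 0.05, -0.01], -1]
[[0.08, 0.1, 1.07], [-0.01, 0.05, -0.01], -1]
[[0.07, 0.1, 1.07], [-0.01, 0.05, -0.01], -1]
[[0.07, 0.1, 1.07], [-0.01, 0.05, -0.01], -1]
[[0.07, 0.1, 1.07], [-0.01, 0.05, -0.01], -1]
```

View pics/w3.png

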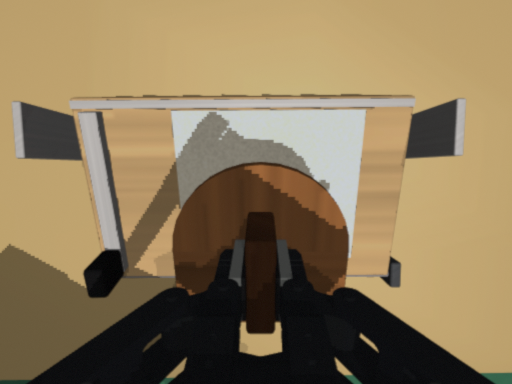

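The wrist view shows the template held square: rounded apex at (261,162), edges at columns 173 and 350, as predicted for a centred grasp. The sheet's top corners are at (172,110) and (364,109), and the guide is at far left.

```bash
python3 -c "
from h import *
plan(onsheet(-1.2,.2,22),tooldown(SR),8,-1)"
```

```text
at [ 513.  -164.8  154.3] -> [ 536.  -170.6   82.8] turn [-0.1  0.4 -0.1] F [ 0.1 -0.9 -3.1] gap 12.8
[[0.06, 0.08, 0.94], [-0.01, 0.05, -0.01], -1]
[[0.06, 0.08, 0.94], [-0.01, 0.05, -0.01], -1]
[[0.06, 0.08, 0.94], [-0.01, 0.05, -0.01], -1]
[[0.06, 0.08, 0.94], [-0.01, 0.05, -0.01], -1]
[[0.06, 0.08, 0.94], [-0.01, 0.05, -0.01], -1]
[[0.06, 0.08, 0.94], [-0.01, 0.05, -0.01], -1]
[[0.06, 0.08, 0.94], [-0.01, 0.05, -0.01], -1]
[[0.06, 0.08, 0.94], [-0.01, 0.05, -0.01], -1]
```

Emit:
play_rows(
  motion=[
    [[0.1,0.1,0.8],[0,0,0],-1],
    [[0.1,0.1,1.0],[0,0,0],-1],
    [[0.1,0.1,1.0],[0,0.2,0],-1],
    [[0.1,0.1,1.0],[0,0.2,0],-1],
    [[0.1,0.1,1.0],[0,0,0],-1],
    [[0,0.1,1.0],[0,0,0],-1],
    [[0,0,0.9],[0,0,0],-1],
    [[0,0,0.6],[0,0,0],-1],
  ],
)

```text
clock: 9.27
ee_pos: [537.0, -169.9, 84.0]
ee_rot: [-179.9, -14.4, 2.0]
ft_force: [-0.3, 0.5, -2.8]
finger_gap: 13.4
grasp_force: 58.9
```

```bash
python3 -c "
from h import *
from bench import robot
s=robot.read_state();print(SR.inv().apply(s['ee_pos']-SH))
plan(onsheet(-1.2,.2,16),tooldown(SR),5,-1)"
```

```text
[1.19330983e-02 8.56075258e-01 2.28567272e+01]
at [ 537.  -169.9   84. ] -> [ 537.5 -170.5   77. ] turn [-0.1 -0.1  0. ] F [-0.3  0.5 -2.8] gap 13.4
[[-0.02, 0.01, 0.14], [-0.01, -0.01, 0.01], -1]
[[-0.02, 0.01, 0.14], [-0.01, -0.01, 0.01], -1]
[[-0.02, 0.01, 0.14], [-0.01, -0.01, 0.01], -1]
[[-0.02, 0.01, 0.14], [-0.01, -0.01, 0.01], -1]
[[-0.02, 0.01, 0.14], [-0.01, -0.01, 0.01], -1]
```

Emit:
play_rows(
  motion=[
    [[-0.1,0.1,0.2],[0,0,0],-1],
    [[0,0,0.2],[0,0,0],-1],
    [[0,0,0.1],[0,0,0],-1],
    [[0,0,0.1],[0,0,0],-1],
    [[0,0,0],[0,0,0],-1],
  ],
)

```text
clock: 9.68
ee_pos: [537.8, -171.6, 79.8]
ee_rot: [180.0, -14.5, 2.0]
ft_force: [-0.2, -0.4, -1.5]
finger_gap: 13.1
grasp_force: 58.9
```

```bash
python3 look.py w4; python3 -c "
from h import *
from bench import robot
import cv2
s=robot.read_state();print(SR.inv().apply(s['ee_pos']-SH),s['ft_force'],s['ee_rot'])
c=robot.read_camera('side')['image'][165:305,205:405,::-1];a=cv2.imread('pics/w4.png')[20:,60:440]
b=cv2.resize(c,(420,294),interpolation=cv2.INTER_CUBIC)
cv2.imwrite('pics/w4s.png',np.hstack([a,cv2.copyMakeBorder(b,0,a.shape[0]-294,0,0,cv2.BORDER_CONSTANT)]))
wcam('w4');print(proj('w4',SH+SR.apply([[64,75,0],[64,-75,0]])).round(0)-[60,20])"
```

```text
[-0.2949251  -0.80496105 18.74988161] [ 0.07426388  0.02981418 -2.81466135] [179.98419608 -14.4852763    2.00338293]
[[ 59. 111.]
 [340. 111.]]
```

View pics/w4s.png

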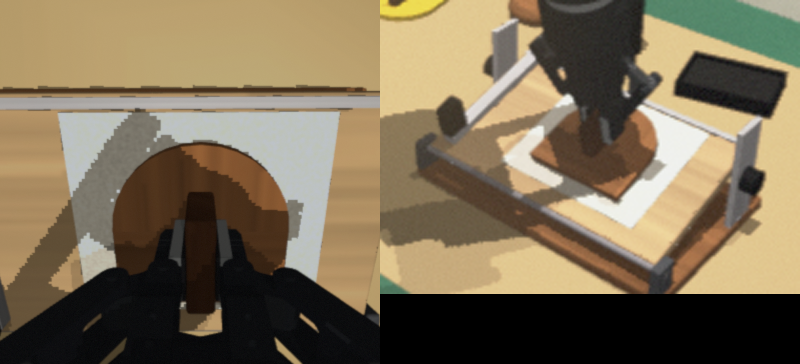

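The wrist view shows the template over the sheet: apex (200,143) in the crop, sheet top corners (59,112) and (339,112), plate edges at columns 112 and 288. The side inset shows the template nearly parallel to the deck, with the round end up-slope. Next I work out the remaining offset.

```bash
python3 - <<'E'
from h import *
wcam("w4");c=cam["w4"];d=np.load("w4.npz")
def ray(u,v,z): # hit with sheet-parallel plane at height z, in sheet coords
    o=SR.inv().apply(-c["R"].T@c["t"]-SH);r=SR.inv().apply(c["R"].T@np.linalg.solve(c["mtx"],[u,v,1]));return (o+r*(z-o[2])/r[2]).round(1)
for n,(u,v) in {"shL":(59,112),"shR":(339,112)}.items(): print(n,ray(u+60,v+20,0))
for z in(10,12,14): print(z,[ray(u+60,v+20,z)[:2].tolist() for u,v in((200,143),(112,215),(288,215))])
E
```

```text
shL [63.3 75.   0. ]
shR [ 63.3 -74.5   0. ]
10 [[48.7, -0.2], [7.4, 49.2], [7.4, -49.8]]
12 [[49.2, -0.2], [8.4, 48.6], [8.4, -49.1]]
14 [[49.7, -0.3], [9.4, 47.9], [9.4, -48.5]]
```

Emit:
play_rows(
  motion=[
    [[0,-0.05,0.1],[0,0,0],-1],
    [[0,0,0.1],[0,0,0],-1],
    [[0,0,0],[0,0,0],-1],
    [[0,0,0],[0,0,0],-1],
  ],
)

```text
clock: 10.12
ee_pos: [538.0, -170.8, 77.6]
ee_rot: [-180.0, -14.4, 2.0]
ft_force: [0.1, 0.1, -3.7]
finger_gap: 12.6
grasp_force: 58.9
```

Emit:
play_rows(
  motion=[
    [[0,0,0.1],[0,0,0],-1],
    [[0,0,0],[0,0,0],-1],
    [[0,0,0],[0,0,0],-1],
  ],
)

```text
clock: 10.37
ee_pos: [538.3, -170.8, 76.5]
ee_rot: [-180.0, -14.4, 2.0]
ft_force: [0.1, -0.8, -1.1]
finger_gap: 13.1
grasp_force: 58.9
```

Emit:
play_rows(
  motion=[
    [[0,0,0.1],[0,0,0],-1],
    [[0,0,0],[0,0,0],-1],
    [[0,0,0],[0,0,0],-1],
  ],
)

```text
clock: 10.62
ee_pos: [538.7, -170.9, 76.0]
ee_rot: [180.0, -14.5, 2.0]
ft_force: [-0.5, -0.1, 2.5]
finger_gap: 13.2
grasp_force: 59.8
```

```bash
python3 -c "
from bench import robot
s=robot.read_state();print(s['ft_force'],s['moment'],s['ee_pos'])"
```

```text
[-0.49777548 -0.14601371  2.46337213] [0.08614159 0.45487795 0.02562316] [ 538.67568384 -170.91650189   76.00911254]
```

Emit:
play_rows(
  motion=[
    [[0,0,0.05],[0,0,0],-1],
    [[0,0,0.05],[0,0,0],-1],
    [[0,0,0],[0,0,0],-1],
    [[0,0,0],[0,0,0],-1],
  ],
)

```text
clock: 10.95
ee_pos: [538.7, -170.9, 75.9]
ee_rot: [180.0, -14.5, 2.0]
ft_force: [-5.7, -0.6, 11.7]
finger_gap: 13.2
grasp_force: 61.2
```

```bash
python3 -c "
from bench import robot
s=robot.read_state();print(s['ft_force'],s['moment'],s['ee_pos'],s['ee_rot'])"
```

```text
[-5.66323868 -0.57940514 11.660468  ] [0.23026559 0.87515019 0.01780068] [ 538.73997285 -170.8838794    75.8822787 ] [179.97921928 -14.49848329   2.02530435]
```

Emit:
play_rows(
  motion=[
    [[0,0,0],[0,-0.5,0],-1],
    [[0,0,0],[0,-0.5,0],-1],
    [[0,0,0],[0,0,0],-1],
    [[0,0,0],[0,0,0],-1],
  ],
)

```text
clock: 11.28
ee_pos: [538.5, -170.9, 76.0]
ee_rot: [180.0, -13.5, 2.0]
ft_force: [-8.0, 0.6, 12.0]
finger_gap: 13.4
grasp_force: 61.3
```

```bash
python3 -c "
from bench import robot
s=robot.read_state();print(s['ft_force'],s['moment'],s['ee_pos'],s['ee_rot'])"
```

```text
[-7.9526592   0.64535781 11.96654181] [0.10136225 0.20194618 0.03661752] [ 538.54471945 -170.92124696   76.01184085] [179.97047063 -13.49979797   2.01711969]
```

Emit:
play_rows(
  motion=[
    [[0,0,0],[0,0.5,0],-1],
    [[0,0,0],[0,0.5,0],-1],
    [[0,0,0],[0,0.5,0],-1],
    [[0,0,0],[0,0.5,0],-1],
    [[0,0,0],[0,0,0],-1],
    [[0,0,0],[0,0,0],-1],
  ],
)

```text
clock: 11.78
ee_pos: [539.2, -170.9, 75.9]
ee_rot: [180.0, -15.5, 2.0]
ft_force: [-3.0, -0.0, 11.0]
finger_gap: 13.2
grasp_force: 61.0
```

```bash
python3 -c "
from bench import robot
s=robot.read_state();print(s['ft_force'],s['moment'],s['ee_pos'],s['ee_rot'])"
```

```text
[-3.00579712 -0.03382819 11.04734546] [ 0.21725533  0.75936385 -0.01488825] [ 539.16282785 -170.91600336   75.94396993] [179.9806339  -15.54723727   1.99532959]
```

Emit:
play_rows(
  motion=[
    [[0,0,0],[0,-0.6,0],-1],
    [[0,0,0],[0,-0.6,0],-1],
    [[0,0,0],[0,-0.4,0],-1],
    [[0,0,0],[0,0,0],-1],
    [[0,0,0],[0,0,0],-1],
  ],
)

```text
clock: 12.2
ee_pos: [538.9, -171.0, 76.2]
ee_rot: [180.0, -13.9, 2.0]
ft_force: [-7.7, 0.2, 12.6]
finger_gap: 13.5
grasp_force: 61.6
```

```bash
python3 -c "
from bench import robot
s=robot.read_state();print(s['ft_force'],s['moment'],s['ee_pos'],s['ee_rot'])"
```

```text
[-7.72142263  0.17347094 12.60974357] [ 0.18097561  0.13904083 -0.02726608] [ 538.90100508 -170.98744492   76.1925795 ] [179.95946143 -13.93997048   2.01346066]
```

Emit:
play_rows(
  motion=[
    [[0,0,0],[0,-0.4,0],-1],
    [[0,0,0],[0,0,0],-1],
    [[0,0,0],[0,0,0],-1],
  ],
)

```text
clock: 12.45
ee_pos: [538.8, -171.0, 76.2]
ee_rot: [180.0, -13.5, 2.0]
ft_force: [-7.6, -0.2, 13.5]
finger_gap: 13.2
grasp_force: 61.5
```

```bash
python3 look.py w5; python3 -c "
from bench import robot
import cv2,numpy as np
s=robot.read_state();print(s['ft_force'],s['moment'],s['ee_pos'],s['ee_rot'])
c=robot.read_camera('side')['image'][185:295,225:375,::-1];a=cv2.imread('pics/w5.png')[20:,60:440]
b=cv2.resize(c,(420,308),interpolation=cv2.INTER_CUBIC)
cv2.imwrite('pics/w5s.png',np.hstack([a,cv2.copyMakeBorder(b,0,a.shape[0]-308,0,0,cv2.BORDER_CONSTANT)]))"
```

```text
[-6.91121546  0.29517134 11.36886482] [0.22388992 0.19278916 0.07033275] [ 538.77696786 -170.98513221   76.1657191 ] [179.96026993 -13.5361109    2.01141893]
```

View pics/w5s.png

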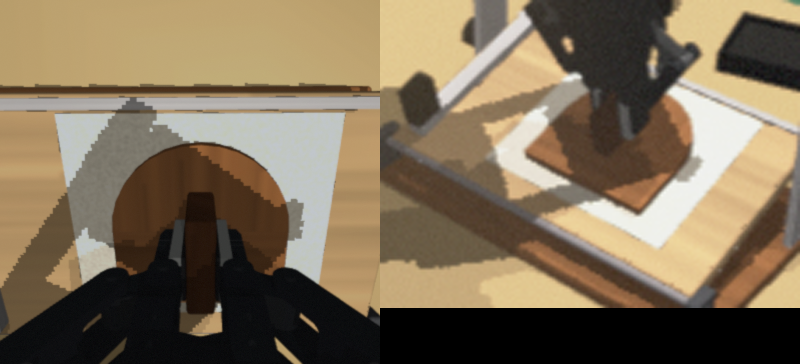

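Emit:
play_rows(
  motion=[
    [[0,0,0],[0,0.4,0],-1],
    [[0,0,0],[0,0,0],-1],
    [[0,0,0],[0,0,0],-1],
  ],
)

```text
clock: 12.8
ee_pos: [538.8, -170.9, 75.9]
ee_rot: [180.0, -13.9, 2.0]
ft_force: [-6.2, 1.8, 11.2]
finger_gap: 12.9
grasp_force: 61.2
```

```bash
python3 - <<'E'
from h import *
from bench import robot
s=robot.read_state();print(s['ft_force'],s['moment'],s['ee_pos'],s['ee_rot'])
wcam("w5");c=cam["w5"]
def ray(u,v,z):
    o=SR.inv().apply(-c["R"].T@c["t"]-SH);r=SR.inv().apply(c["R"].T@np.linalg.solve(c["mtx"],[u,v,1]));return (o+r*(z-o[2])/r[2]).round(1)
for dz in(0,-2):
  print([ray(u+60,v+20,z+dz)[:2].tolist() for u,v,z in((54,113,0),(345,112,0),(200,143,8),(112,215,8),(289,215,8))])
E
```

```text
[-6.22366135  1.75460784 11.17444129] [0.14981441 0.13485026 0.02195804] [ 538.80007263 -170.94715524   75.9208106 ] [179.97180876 -13.93137789   2.00097092]
[[63.3, 75.9], [63.9, -74.8], [49.4, 0.3], [8.4, 49.1], [8.4, -49.2]]
[[63.0, 76.9], [63.6, -75.8], [48.9, 0.3], [7.3, 49.8], [7.3, -49.8]]
```

Emit:
play_rows(
  motion=[
    [[0,0,0],[0,0.3,0],-1],
    [[0,0,0],[0,0,0],-1],
    [[0,0,0],[0,0,0],-1],
  ],
)

```text
clock: 13.05
ee_pos: [538.8, -170.9, 75.8]
ee_rot: [180.0, -14.2, 2.0]
ft_force: [-5.9, 0.8, 9.9]
finger_gap: 12.9
grasp_force: 61.1
```

```bash
python3 -c "
from bench import robot
s=robot.read_state();print(s['ft_force'],s['moment'],s['ee_pos'],s['ee_rot'])"
```

```text
[-5.88873697  0.77171579  9.8787391 ] [0.12509609 0.24458371 0.02719864] [ 538.81090318 -170.93231295   75.83393364] [179.9738575  -14.22502444   2.00165904]
```

Emit:
play_rows(
  motion=[
    [[0,0,0],[0,0.2,0],-1],
    [[0,0,0],[0,0,0],-1],
    [[0,0,0],[0,0,0],-1],
    [[0,0,0],[0,0,0],-1],
  ],
)

```text
clock: 13.38
ee_pos: [538.9, -170.9, 75.8]
ee_rot: [180.0, -14.4, 2.0]
ft_force: [-5.4, 0.9, 10.8]
finger_gap: 13.0
grasp_force: 61.1
```

```bash
python3 -c "
from bench import robot
s=robot.read_state();print(s['ft_force'],s['moment'],s['ee_pos'],s['ee_rot'])"
```

```text
[-5.40591201  0.87320329 10.83045633] [0.13188523 0.37015729 0.02726581] [ 538.86476143 -170.94421309   75.81329338] [179.97537158 -14.41770219   2.00728825]
```

```bash
python3 -c "
from bench import robot
print(robot.close_job())"
```

```text
the job is handed in; nothing more can be done
None
```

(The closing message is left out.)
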